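Lock the parking stud into the accessory rail of an eye-examination table

ROBOT

A 6-joint arm with a two-finger parallel gripper is mounted at the origin on the work surface. World frame = base frame: x ahead of the robot, y to its left, z up, the work surface at z = 0. Lengths are in m, angles in degrees, forces in N, time in s.
With the tool pointing down it reaches from about 0.2 to 0.875 m from the base axis. Payload 3.4 kg.
Tool frame: the origin (TCP) lies midway between the tips of the shut fingers; the grasp point (between the pads) lies 19 mm behind it; z points along the fingers, y is the line along which they close (so a half turn about z gives the same grasp; the last joint's range is limited). The gripper opens to 94 mm and grips with 3 to 60 N. Pads are 16 mm wide; open, the fingers measure 119 mm over their backs; the gripper's body (75 mm by 177 mm) begins 78 mm behind the grasp point.
Start: joints at [63.656, 15.808, 86.224, -0, 77.962, -6.933], TCP at [0.191, 0.542, 0.205] pointing down, gripper open.
Joint ranges: [-165.64, 165.64], [-43.16, 119.46], [12.63, 154.43], [-67.54, 247.53], [6.08, 155.33], [-154.97, 154.97]. Speed limits (degrees/s): [147.25, 147.25, 180, 180, 180, 180].

INTERFACE

Orientations are given as [roll, pitch, yaw] about the fixed x, y, z axes, in that order (R = Rz(yaw) Ry(pitch) Rx(roll)).
In Python, from bench import robot gives the robot as it stands. The module is installed in compiled form; this text tells all that it offers.
- The arm moves only by the shell command python3 -m handwheel 'ROWS' [FORCE]. ROWS is JSON, a list of rows, each an object with "slide": the shift along the tool's x, y, z in mm, a list of three; "turn": the turn, a rotation vector about the tool's x, y, z in degrees, a list of three; "hand": the closure in counts, from 0 (fully open) to 255 (shut). A call has 1 to 5 rows; each row is the pose to reach, as a shift and turn from the pose commanded when the call began, along the tool's axes at that moment; what a row does not reach only later rows make up. A row lasts 1/10 s, in which the tool goes at most 50 mm and 8.59 degrees, less where a joint would pass 70% of its speed; a pose out of reach is approached as far as the arm can. A call with a gripper value outside its range is refused whole. The fingers move at their own pace and stop on an object; FORCE is the grip in N (left out, the last holds). Time passes only in rows, so rows that repeat a pose let the fingers close. It gives the time, the measured TCP pose, the force, the opening and the grip force at its end, in the units of the state.
- robot.observe(): the state, without advancing time (a new reading comes with each control period).
- robot.capture(name): name is "side" or "top" or "wrist"; returns the picture (480x640x3 uint8, red, green, blue); there is no depth.
- robot.camera_params(name): a dict with "mtx" (3x3 intrinsics, pixels), "world_from_camera" (4x4, takes a point from camera to world coordinates); the wrist camera has in their place "tool_from_camera" (4x4, takes a point from camera to tool coordinates, whose origin is the TCP and whose axes are the flange's). Camera axes: x right, y down, z forward; pixel columns grow to the right and rows downward; lengths in m; the calibration is good to about 2 mm. A picture is of the moment at which its call begins: read the wrist's pose just before it. camera_params takes no time and is no camera call.
- robot.hand_in(): hands the job in; it is judged then, once.
The state is a dict: "time": time; "q": joint angles; "joint_velocities": joint speeds; "tau": joint torques, N m; "position": TCP position; "ee_rot": TCP orientation; "contact_force": force on the tool from outside, world axes, zero at the start; "wrist_torque": the same for the moment, N m; "gripper_width": finger opening in m; "finger_force": force on a finger pad.
Only numpy, scipy, OpenCV 4.12 (cv2) and the standard library are available. Lean on these libraries where they do the work, as an engineer would, in place of code of your own. Each camera call takes 0.05 s, during which the arm holds its last target. There are 200 camera calls.

TASK

Take the T-headed stud with the flat bar grip out of its holder, lower its head through the wide entry opening of the rail's T-slot, slide it along the slot against the sprung stop hidden under the slot until the head is clear of the narrow channel, then give it a quarter turn so that the head lies crosswise and is locked in the rail, and let go. Work gently by feel, pushing no harder than about 15 N, and leave the round-knobbed plug and the other things on the table where they are.

Things in the scene. Friction and masses are not known exactly. Their poses are not given: they have to be found in the camera images.
- stud_grip (a point): Centre of the black bar grip (34 long x 12 thick x 40 mm high) of the loose steel T-stud, 42 mm above the stud's bottom, 20 mm below its top. x along the bar and along the T-head below it alike (either end may lead), y across the 12 mm, z up. The stud stands upright in a grey block 64 x 50 x 36 mm, its flange on the block's top, with 2 mm of play.
- rail: Aluminium T-slot rail fixed to the table, 260 x 50 x 26 mm plus end lugs. Origin on the table under its centre; x along the slot from the entry towards the sprung stop, y across, z up. Top plate 8 mm thick (z 18 to 26), channel under it 12 mm deep (z 6 to 18). Seated, the stud's flange lies on the top, its grip centre 50 mm above the table; it can be raised 2 mm to slide freely.
- rail_entry (a point): Centre of the entry opening in the top plate, level with the rail's top (26 mm above the table), 85 mm from the rail's centre towards -x. The opening is 34 mm along the slot and 17 mm across; the T-head passes it only lengthwise. Axes as the rail's.
- rail_slot (a point): Middle of the slot, level with the rail's top, above the rail's origin. The slot is 11 mm wide from the entry to x = +102 mm. The channel below is 17 mm wide (the head cannot turn) up to two shoulders, then a pocket 34 mm wide. The shoulders were set by hand, anywhere from x = -20 to +40 mm here, and are not measured: find them by feel of the plunger.
- rail_far (a point): Far end of the slot, at x = +102 mm. A spring plunger from this side fills the pocket: the head's tip meets it with the stud's axis 4 mm short of the shoulders. It yields at 4 N, rising to 9 N, and is hard after 25 mm. The head turns, either way, only after 19 to 25 mm of plunger travel. Turned crosswise and let go, the spring pushes it 8 to 14 mm back on to the shoulders: locked.
- stud: The T-stud (about 110 g, 62 mm tall), origin under its head, axes as at the grip. From the bottom up: T-head 28 mm long x 14 mm wide x 8 mm thick, corners chamfered; shank 8 mm across, 10 mm high; round flange 30 mm across, 4 mm thick, its underside 18 mm above the head's bottom; bar grip 40 mm high.
- plug: Loose round-knobbed plug (knob 26 mm across, 30 mm high; 52 mm tall in all) in the other grey block, not to be moved; origin at its foot.
- drops: Small white dropper bottle, 28 mm across, 65 mm tall, loose bystander; origin under it.
- lens_case: Flat white contact-lens case 60 x 30 x 18 mm, loose bystander; origin under it.
- penlight: Steel penlight 110 x 12 x 15 mm, loose bystander; origin under it.
- occluder: Black eye-occluder paddle 165 x 60 x 6 mm, loose bystander; origin under the disc.
- jar: Amber jar 52 mm across, 60 mm tall, loose bystander; origin under it.
- trial_lens: Steel trial-lens ring 38 mm across, 6 mm high, loose bystander; origin under it.
Not all that is in view belongs to the job. Leave any purple or turquoise look-alike of the stud alone.

How it is judged:
By the outcome, as a careful person would: the job done as asked, in the order asked, and still so for the second after the job is handed in, with the robot touching nothing.
It also fails if it takes over 58 s, if anything falls off the work surface, if the arm or the gripper's body presses on something with over 40 N, if the wrist force passes 120 N, or if a joint passes its speed limit or range.

## Working session

There is one attempt and no reset: what is moved stays moved. The work goes in short steps, Python scripts to look and compute and a shell command to move; the robot and the scene stay as the last step left them, time stands still between calls to the robot, and variables do not carry over. Pictures are saved under pics/ and viewed, at most 10 in all, crops included, and the job is handed in when it is done.

```bash
mkdir -p pics; cat > h.py <<'E'
import numpy as np, cv2
from bench import robot
from scipy.spatial.transform import Rotation as R
def grab(n,f):
    s=robot.observe(); im=robot.capture(n); cv2.imwrite('pics/'+f,im[:,:,::-1]); return s,im
def cam(n,s=None):
    p=robot.camera_params(n); K=np.array(p['mtx'])
    if 'world_from_camera' in p: return K,np.array(p['world_from_camera'])
    T=np.eye(4); T[:3,:3]=R.from_euler('xyz',s['ee_rot'],degrees=True).as_matrix(); T[:3,3]=s['position']
    return K,T@np.array(p['tool_from_camera'])
def ray(n,uv,z,s=None):
    K,T=cam(n,s); uv=np.atleast_2d(np.array(uv,float))
    d=(np.linalg.inv(K)@np.c_[uv,np.ones(len(uv))].T).T@T[:3,:3].T; o=T[:3,3]
    return o+d*((z-o[2])/d[:,2])[:,None]
def totool(p,s):
    M=R.from_euler('xyz',s['ee_rot'],degrees=True).as_matrix(); return M.T@(np.array(p)-s['position'])*1000
E
python3 - <<'E'
from h import *
s,a=grab('top','top.png');_,b=grab('side','side.png')
print(s)
for n in('top','side'): print(cam(n)[1].round(3))
E
```

```text
{'time': 0.0, 'q': array([ 6.36545514e+01,  1.58459088e+01,  8.62940776e+01,  5.73834119e-05,
        7.79624680e+01, -6.93178583e+00]), 'joint_velocities': array([-0.02578747,  0.04107079,  0.09141301, -0.02470315,  0.07920865,
       -0.01977069]), 'tau': array([-1.90699822e-03, -4.04582906e+01, -2.37227207e+01,  7.02957110e-02,
        3.41312005e-02, -1.22094398e-04]), 'position': array([0.19086269, 0.54179523, 0.20462975]), 'ee_rot': array([-1.79898301e+02, -1.24206456e-02,  1.60586314e+02]), 'contact_force': array([-0.11145746, -0.1628416 , -0.09574072]), 'wrist_torque': array([ 0.00330737,  0.01521047, -0.04445877]), 'finger_force': 0.0, 'gripper_width': 0.09406482501772954}
[[-0.018 -0.999  0.03   0.532]
 [-1.     0.019  0.017 -0.035]
 [-0.017 -0.03  -0.999  1.389]
 [ 0.     0.     0.     1.   ]]
[[ 0.998 -0.042  0.038  0.537]
 [-0.055 -0.536  0.843 -0.857]
 [-0.015 -0.843 -0.537  0.593]
 [ 0.     0.     0.     1.   ]]
```

View pics/top.png

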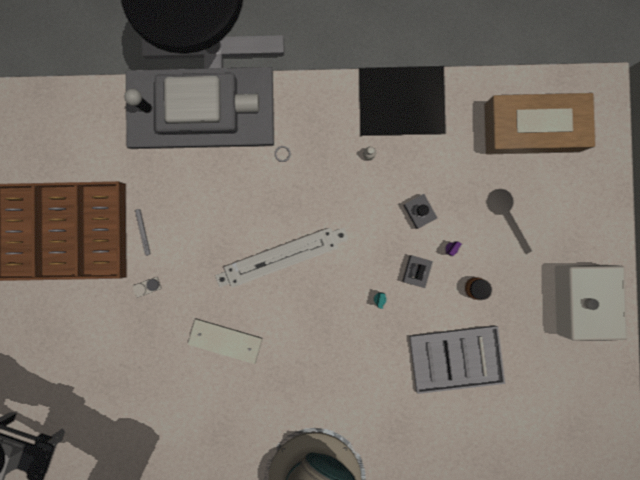

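View pics/side.png

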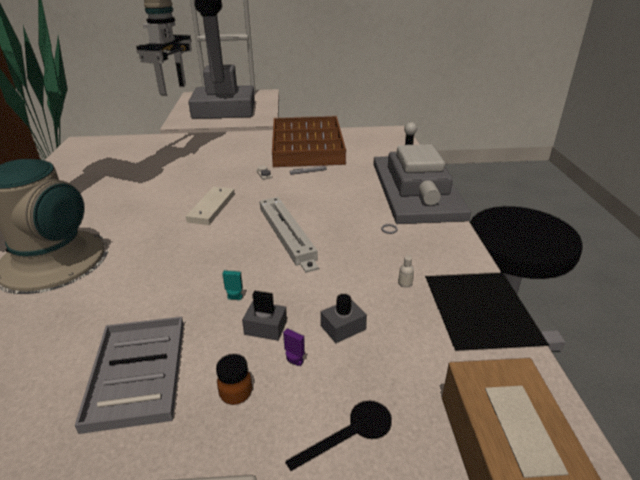

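The top view shows:
- Black bar grip in a grey block at (416,270), which is the stud candidate.
- Round knob in a grey block at (421,211), which is the plug.
- Turquoise look-alike at (379,299) and purple look-alike at (453,248).
- Rail from (225,280) to (340,236).

The bar grip at (416,270) fits the description because it is black, bar-shaped and standing in a block. I'll confirm it in an enlarged crop.

```bash
python3 - <<'E'
from h import *
a=cv2.imread('pics/top.png')
c1=cv2.resize(a[225:295,210:350],None,fx=5,fy=5,interpolation=cv2.INTER_CUBIC)[:, :700]
c2=cv2.resize(a[240:300,370:470],None,fx=4,fy=4,interpolation=cv2.INTER_CUBIC)
o=np.zeros((600,700,3),np.uint8);o[:350,:700]=c1;o[355:595,:400]=c2
b=cv2.imread('pics/side.png'); c3=cv2.resize(b[280:345,235:310],None,fx=3.6,fy=3.6);o[355:355+c3.shape[0],410:410+c3.shape[1]]=c3
cv2.imwrite('pics/crop.png',o)
print(ray('top',[[418,270]],.06),ray('top',[[223,279],[341,236],[262,265],[325,243]],.026))
g=cv2.cvtColor(a,cv2.COLOR_BGR2GRAY)
s=robot.observe()
p=robot.camera_params('wrist');print(np.array(p['mtx']).round(1),np.array(p['tool_from_camera']).round(3))
E
```

```text
[[ 0.47593171 -0.23907401  0.06      ]] [[ 0.4618625   0.20048545  0.026     ]
 [ 0.55506728 -0.07090882  0.026     ]
 [ 0.49221008  0.11071969  0.026     ]
 [ 0.53977452 -0.03409888  0.026     ]]
[[379.1   0.  318.9]
 [  0.  379.1 235.5]
 [  0.    0.    1. ]] [[-0.    -0.961 -0.278  0.081]
 [ 1.    -0.    -0.     0.   ]
 [ 0.    -0.278  0.961 -0.18 ]
 [ 0.     0.     0.     1.   ]]
```

View pics/crop.png

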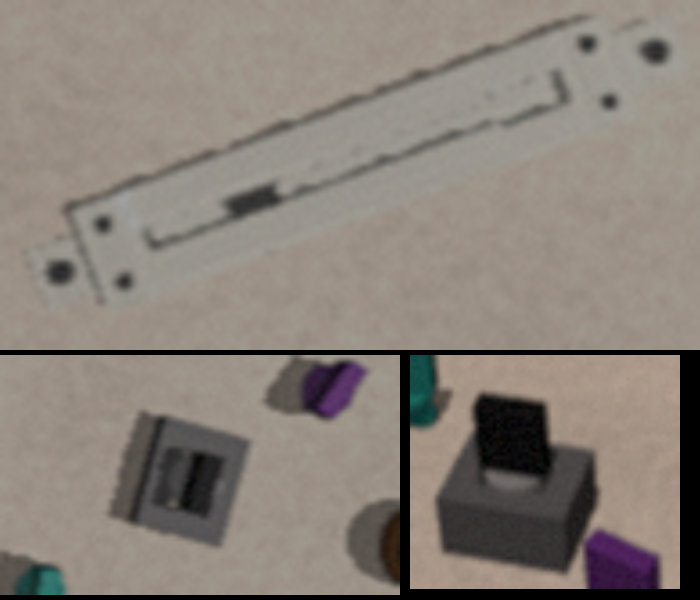

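The crop confirms the black bar standing on a steel flange in its block. In the top view the dark patch at (260,265) sits only about 49 mm from the rail's centre. The slot looks wider at the right end near (324,242), so the entry may be at that end. I'll look from close above the rail before deciding.

```bash
python3 -m handwheel '[{"slide":[-200,-150,24],"turn":[0,0,0],"hand":90},{"slide":[-200,-150,24],"turn":[0,0,0],"hand":90},{"slide":[-200,-150,24],"turn":[0,0,0],"hand":90},{"slide":[-200,-150,24],"turn":[0,0,0],"hand":90},{"slide":[-200,-150,24],"turn":[0,0,0],"hand":90}]'
python3 -m handwheel '[{"slide":[-261,-197,31],"turn":[0,0,0],"hand":90},{"slide":[-261,-197,31],"turn":[0,0,0],"hand":90},{"slide":[-261,-197,31],"turn":[0,0,0],"hand":90},{"slide":[-261,-197,31],"turn":[0,0,0],"hand":90},{"slide":[-261,-197,31],"turn":[0,0,0],"hand":90}]'
```

```text
time: 0.6
position: [0.3297, 0.3336, 0.1812]
ee_rot: [-180.0, -0.0, 160.6]
contact_force: [1.3, -0.6, 0.7]
gripper_width: 0.0614
finger_force: 0.0
time: 1.1
position: [0.4673, 0.126, 0.1577]
ee_rot: [180.0, -0.0, 160.6]
contact_force: [0.7, 1.0, -0.1]
gripper_width: 0.0608
finger_force: 0.0
```

```bash
python3 -m handwheel '[{"slide":[-64,-46,4],"turn":[0,0,0],"hand":90},{"slide":[-64,-46,4],"turn":[0,0,0],"hand":90},{"slide":[-64,-46,4],"turn":[0,0,0],"hand":90}]'
python3 - <<'E'
from h import *
s,a=grab('wrist','w1.png'); print(s['position'],s['ee_rot'])
E
```

```text
time: 1.4
position: [0.514, 0.06, 0.1532]
ee_rot: [-179.9, 0.0, 160.3]
contact_force: [-0.2, 0.5, -0.5]
gripper_width: 0.0606
finger_force: 0.0
[0.51395036 0.0600084  0.15318933] [-1.79944433e+02  3.43910627e-02  1.60328733e+02]
```

View pics/w1.png

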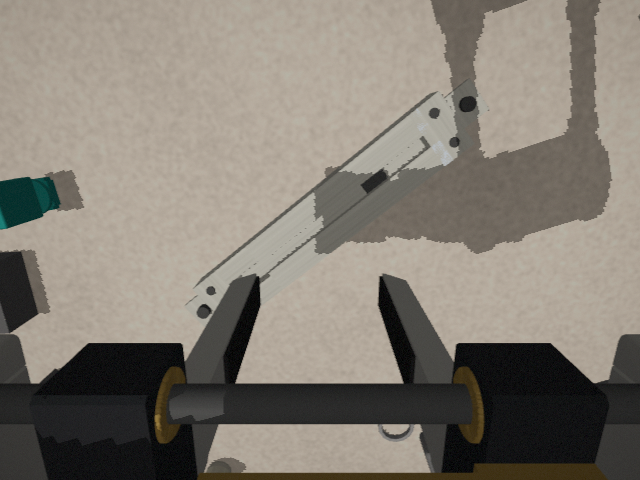

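The wrist view shows the rail with lug holes at (467,104) and (204,311). The +y slot end is at (428,140), and the dark plunger shows through the slot at (374,181). The -y end, where I expect the entry, is hidden by the finger near (255,285). The next look is over that end, on the way to the stud.

```bash
python3 -m handwheel '[{"slide":[-40,-90,25],"turn":[0,0,0],"hand":90},{"slide":[-40,-90,25],"turn":[0,0,0],"hand":90},{"slide":[-40,-90,25],"turn":[0,0,0],"hand":90},{"slide":[-40,-90,25],"turn":[0,0,0],"hand":90}]'
python3 - <<'E'
from h import *
s,a=grab('wrist','w2.png'); print(s['position'],s['ee_rot']); np.save('s2.npy',s,allow_pickle=True)
E
```

```text
time: 1.85
position: [0.5186, -0.0343, 0.1286]
ee_rot: [180.0, -0.1, 160.5]
contact_force: [-0.2, -0.3, 0.4]
gripper_width: 0.061
finger_force: 0.0
[ 0.51862108 -0.03428088  0.12856236] [ 1.79955335e+02 -1.20166523e-01  1.60505889e+02]
```

View pics/w2.png

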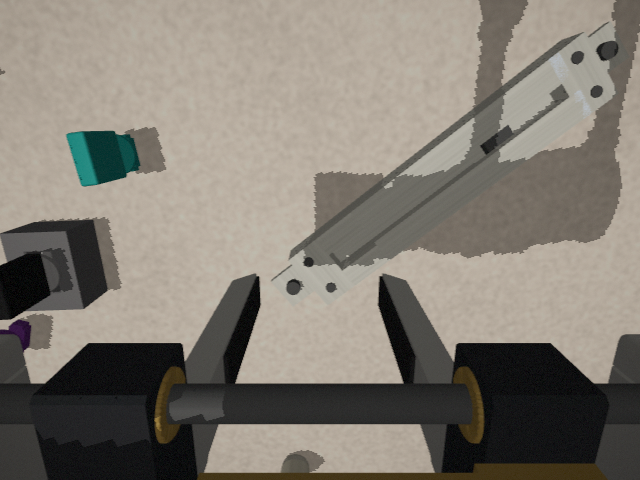

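The entry end is visible: an end edge near (335,260) and a step in width near (375,240). I'll enlarge it, and also measure the rail axis from the lug and end holes.

```bash
python3 - <<'E'
from h import *
a=cv2.imread('pics/w2.png'); s=np.load('s2.npy',allow_pickle=True).item()
c=cv2.resize(a[200:305,260:420],None,fx=5,fy=5,interpolation=cv2.INTER_CUBIC)
c=(255*(np.clip(c/200.,0,1)**.6)).astype(np.uint8); cv2.imwrite('pics/c2.png',c)
# dark holes centroid
g=a.max(2)
def hole(u,v,r=9):
    w=g[v-r:v+r+1,u-r:u+r+1].astype(float); wt=np.clip(np.median(w)*.75-w,0,None); ys,xs=np.mgrid[v-r:v+r+1,u-r:u+r+1]
    return (xs*wt).sum()/wt.sum(),(ys*wt).sum()/wt.sum()
h=[hole(*p) for p in [(308,262),(331,287),(577,57),(596,91)]]
P=ray('wrist',h,.026,s); print(np.round(h,1),P.round(4))
m1=(P[0]+P[1])/2;m2=(P[2]+P[3])/2; d=(m2-m1)[:2]; print('ctr',(m1+m2)/2,'len',np.linalg.norm(d),'yaw',np.degrees(np.arctan2(d[1],d[0])))
u=d/np.linalg.norm(d); c0=((m1+m2)/2)[:2]; print('entry',c0-.085*u)
# stud bar top face
E
```

```text
[[308.4 261.5]
 [330.6 286.9]
 [576.9  57.1]
 [596.1  91.1]] [[ 0.5367 -0.0492  0.026 ]
 [ 0.5631 -0.0397  0.026 ]
 [ 0.4586  0.1742  0.026 ]
 [ 0.485   0.1835  0.026 ]]
ctr [0.51085296 0.06717802 0.026     ] len 0.23656526347896112 yaw 109.27101958854047
entry [ 0.53890611 -0.01305926]
```

View pics/c2.png

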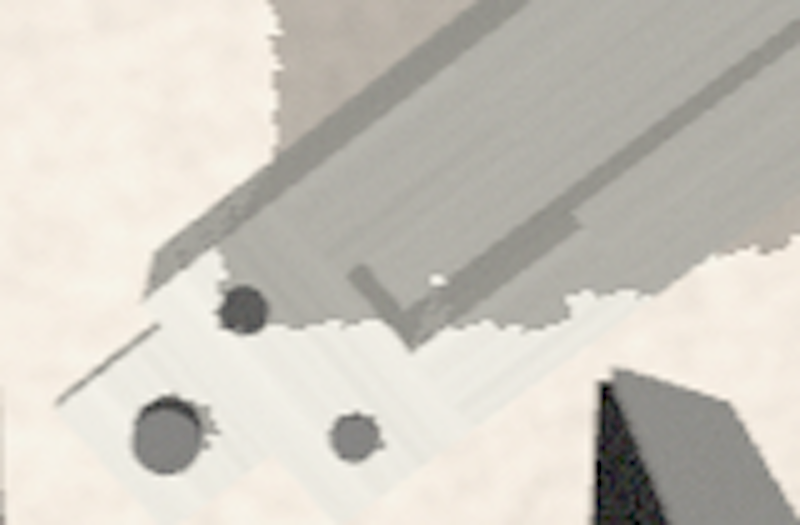

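The crop confirms the wide entry at the -y end: end-edge corners at full-image (330,254) and (342,270), width step at (376,244). Next I compare this with the hole-based estimate and get the shift to the stud.

```bash
python3 - <<'E'
from h import *
s=np.load('s2.npy',allow_pickle=True).item()
P=ray('wrist',[[330,254.4],[342,270],[376,244.4]],.026,s); print(P.round(4))
u=np.array([np.cos(np.radians(109.27)),np.sin(np.radians(109.27))]); print('entry',P[:2,:2].mean(0)+.017*u, 'wid',np.linalg.norm(P[0]-P[1]),'len',np.linalg.norm(P[2]-P[1]))
s=robot.observe(); print(totool([.476,-.239,.15],s))
E
```

```text
[[ 0.5368 -0.0312  0.026 ]
 [ 0.5523 -0.0265  0.026 ]
 [ 0.541   0.0053  0.026 ]]
entry [ 0.53893665 -0.01277515] wid 0.01628538988676419 len 0.03378017727984231
[ -27.79176653 -208.02968871  -21.31491652]
```

```bash
python3 -m handwheel '[{"slide":[-28,-208,-10],"turn":[0,0,0],"hand":90},{"slide":[-28,-208,-10],"turn":[0,0,0],"hand":90},{"slide":[-28,-208,-10],"turn":[0,0,0],"hand":90},{"slide":[-28,-208,-10],"turn":[0,0,0],"hand":90},{"slide":[-28,-208,-10],"turn":[0,0,0],"hand":90}]'
python3 -m handwheel '[{"slide":[0,0,0],"turn":[0,0,0],"hand":90},{"slide":[0,0,0],"turn":[0,0,0],"hand":90}]'
python3 - <<'E'
from h import *
s,a=grab('wrist','w3.png'); print(s['position'],s['ee_rot']); np.save('s3.npy',s,allow_pickle=True)
E
```

```text
time: 2.4
position: [0.4772, -0.2431, 0.1399]
ee_rot: [-179.9, 0.1, 160.5]
contact_force: [0.3, 0.3, -0.2]
gripper_width: 0.0608
finger_force: 0.0
time: 2.6
position: [0.4773, -0.238, 0.1391]
ee_rot: [179.9, -0.0, 160.7]
contact_force: [0.5, -0.3, -0.5]
gripper_width: 0.0606
finger_force: 0.0
[ 0.47725948 -0.23799401  0.13906595] [ 1.79904843e+02 -2.43374601e-02  1.60672553e+02]
```

View pics/w3.png

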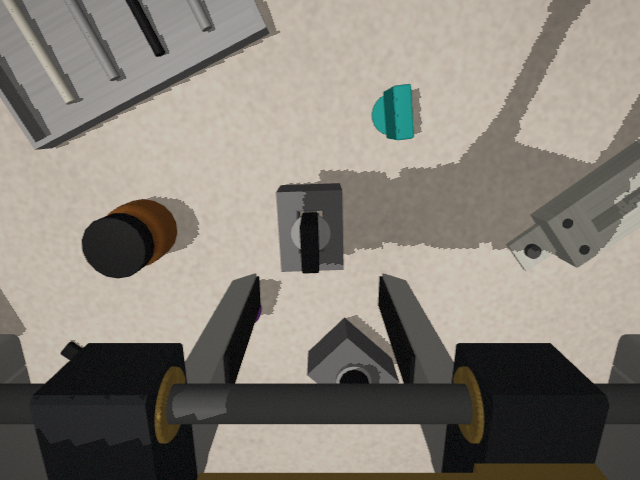

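The bar grip stands at (309,243), almost vertical in the image, in its block. A bit of purple shows behind the left finger at (258,315), and the plug's block is at (352,375). Now I measure the bar and the clearance to the purple piece.

```bash
python3 - <<'E'
from h import *
a=cv2.imread('pics/w3.png'); s=np.load('s3.npy',allow_pickle=True).item()
m=(a.max(2)<25).astype(np.uint8); m[:, :285]=0;m[:,340:]=0;m[:195]=0;m[290:]=0
n,l,st,ce=cv2.connectedComponentsWithStats(m); i=1+st[1:,4].argmax(); print(st[i],ce[i])
for v in range(205,278,6):
    x=np.where(l[v]==i)[0]
    if len(x): print(v,x.min(),x.max(),a[v,x.min():x.max()+1:3].max(1))
t=cv2.imread('pics/top.png').astype(int); pm=(t[:,:,0]-t[:,:,1]>25)&(t[:,:,2]-t[:,:,1]>10)
ys,xs=np.where(pm); k=(abs(xs-453)<15)&(abs(ys-248)<15); P=ray('top',np.c_[xs[k],ys[k]],.04)
q=np.array([totool(p,s) for p in P]); print('purple tool',q.min(0),q.max(0))
E
```

```text
[300 213  19  60 993] [309.43605237 242.80261833]
217 302 316 [14 14 17 15 15]
223 301 317 [13 11 15 15 10 15]
229 301 317 [11 14 13 18 23 21]
235 301 317 [18 18 18 23 18 21]
241 301 317 [12 20 18 17 13 16]
247 301 317 [12 16 17 22 19 15]
253 302 318 [19 19 18 20 19 16]
259 302 318 [18 19 16 18 12 19]
265 302 318 [18 16 18 16 15 22]
271 303 317 [21 21 21 12  8]
purple tool [-87.41911688 -76.94272752  98.90331163] [-56.10904854 -49.21025216  98.95627768]
```

```bash
python3 - <<'E'
from h import *
s=np.load('s3.npy',allow_pickle=True).item()
P=ray('wrist',[[309.2,222],[309.5,247.5],[310.2,273]],.08,s); print(P)
s=robot.observe(); print(s['position'],s['ee_rot']); print([totool(p,s).round(1) for p in P], totool([*P[1][:2],.044],s))
E
```

```text
[[ 0.45550959 -0.2367485   0.08      ]
 [ 0.47194326 -0.24243618  0.08      ]
 [ 0.48912458 -0.24809688  0.08      ]]
[ 0.47725846 -0.23783938  0.13899536] [ 1.79920651e+02 -3.19472301e-02  1.60716127e+02]
[array([20.9, -6.2, 59. ]), array([ 3.5, -6.2, 59. ]), array([-14.6,  -5.8,  59. ])] [ 3.44593005 -6.22578717 94.988765  ]
```

```bash
python3 -m handwheel '[{"slide":[3,-6,30],"turn":[0,0,-1],"hand":90},{"slide":[3,-6,60],"turn":[0,0,-1],"hand":90},{"slide":[3,-6,85],"turn":[0,0,-1],"hand":90},{"slide":[3,-6,93],"turn":[0,0,-1],"hand":90},{"slide":[3,-6,93],"turn":[0,0,-1],"hand":90}]' 25
python3 -m handwheel '[{"slide":[0,0,0],"turn":[0,0,0],"hand":180},{"slide":[0,0,0],"turn":[0,0,0],"hand":220},{"slide":[0,0,0],"turn":[0,0,0],"hand":255},{"slide":[0,0,0],"turn":[0,0,0],"hand":255},{"slide":[0,0,0],"turn":[0,0,0],"hand":255}]' 25
```

```text
time: 3.15
position: [0.4718, -0.243, 0.0451]
ee_rot: [179.9, -0.1, 161.7]
contact_force: [0.0, -1.0, 0.1]
gripper_width: 0.0612
finger_force: 0.0
time: 3.65
position: [0.4723, -0.2453, 0.0464]
ee_rot: [-180.0, 0.0, 161.6]
contact_force: [0.7, 1.6, 0.1]
gripper_width: 0.0241
finger_force: 0.0
```

```bash
python3 -m handwheel '[{"slide":[0,0,0],"turn":[0,0,0],"hand":255},{"slide":[0,0,0],"turn":[0,0,0],"hand":255},{"slide":[0,0,0],"turn":[0,0,0],"hand":255},{"slide":[0,0,0],"turn":[0,0,0],"hand":255}]' 25
```

```text
time: 4.05
position: [0.4723, -0.245, 0.0461]
ee_rot: [180.0, 0.0, 161.6]
contact_force: [-0.2, 1.7, 2.0]
gripper_width: 0.0118
finger_force: 25.0
```

Gripped at 12 mm opening. Lifting straight up.

```bash
python3 -m handwheel '[{"slide":[0,0,-8],"turn":[0,0,0],"hand":255},{"slide":[0,0,-20],"turn":[0,0,0],"hand":255},{"slide":[0,0,-35],"turn":[0,0,0],"hand":255},{"slide":[0,0,-45],"turn":[0,0,0],"hand":255},{"slide":[0,0,-45],"turn":[0,0,0],"hand":255}]' 35
python3 -m handwheel '[{"slide":[10,200,0],"turn":[0,0,42],"hand":255},{"slide":[10,200,0],"turn":[0,0,42],"hand":255},{"slide":[10,200,0],"turn":[0,0,42],"hand":255},{"slide":[10,200,0],"turn":[0,0,42],"hand":255},{"slide":[10,200,0],"turn":[0,0,42],"hand":255}]' 35
python3 - <<'E'
from h import *
s=robot.observe(); print(s['position'],s['ee_rot'],totool([.5389,-.0129,.091],s))
E
```

```text
time: 4.55
position: [0.4733, -0.2459, 0.0929]
ee_rot: [-179.9, 0.2, 161.6]
contact_force: [0.3, -0.4, -1.7]
gripper_width: 0.0118
finger_force: 35.0
time: 5.05
position: [0.5259, -0.0488, 0.0907]
ee_rot: [180.0, -0.1, 121.9]
contact_force: [-0.0, -1.2, -0.8]
gripper_width: 0.0118
finger_force: 35.0
[ 0.52591282 -0.04879947  0.09066247] [ 1.79976338e+02 -8.30845042e-02  1.21867879e+02] [23.63198903 29.98328541 -0.29087807]
```

```bash
python3 -m handwheel '[{"slide":[27,30,0],"turn":[0,0,10],"hand":255},{"slide":[27,30,0],"turn":[0,0,10],"hand":255},{"slide":[27,30,0],"turn":[0,0,10],"hand":255},{"slide":[27,30,0],"turn":[0,0,10],"hand":255},{"slide":[27,30,0],"turn":[0,0,10],"hand":255}]'
python3 - <<'E'
from h import *
s,a=grab('wrist','w4.png'); print(s['position'],s['ee_rot'],totool([.5389,-.0129,.091],s),s['contact_force']); np.save('s4.npy',s,allow_pickle=True)
s=robot.observe();print(s['position'])
E
```

```text
time: 5.55
position: [0.5366, -0.014, 0.0908]
ee_rot: [-180.0, -0.0, 112.1]
contact_force: [-0.6, -0.0, -1.0]
gripper_width: 0.0118
finger_force: 35.0
[ 0.53659295 -0.01401897  0.09080475] [-1.79974334e+02 -4.90462894e-03  1.12052357e+02] [ 0.17093355  2.55830145 -0.19637743] [-0.57181262 -0.01602066 -1.02414554]
[ 0.53663136 -0.01410192  0.09086504]
```

View pics/w4.png

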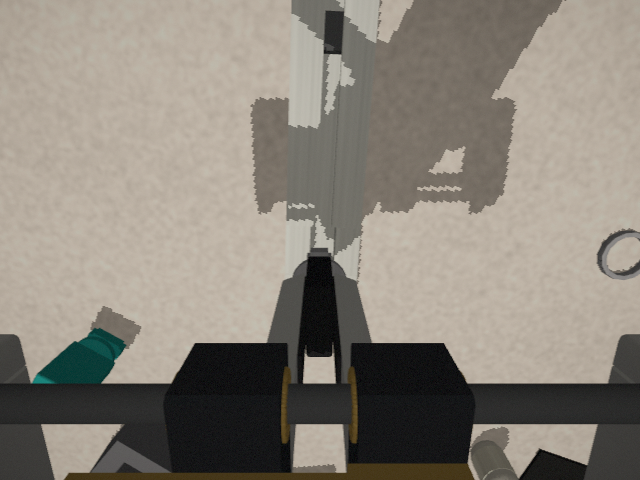

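The wrist view shows the bar at (319,300), lined up with the rail below. The plunger's dark patch is at (333,32). I correct yaw by about 2.8° and y by 2.5 mm, then go down to just above the rail.

```bash
python3 -m handwheel '[{"slide":[-1,2.5,10],"turn":[0,0,2.8],"hand":255},{"slide":[-1,2.5,25],"turn":[0,0,2.8],"hand":255},{"slide":[-1,2.5,32],"turn":[0,0,2.8],"hand":255},{"slide":[-1,2.5,32],"turn":[0,0,2.8],"hand":255},{"slide":[-1,2.5,32],"turn":[0,0,2.8],"hand":255}]'
python3 - <<'E'
from h import *
s=robot.observe(); print(totool([.5389,-.0129,.037],s),s['ee_rot'])
E
```

```text
time: 6.1
position: [0.5397, -0.0137, 0.0592]
ee_rot: [180.0, 0.0, 109.3]
contact_force: [0.4, -0.0, -0.6]
gripper_width: 0.012
finger_force: 35.0
[ 0.9817164  -0.49425225 22.17214412] [1.79990792e+02 6.82517811e-04 1.09251217e+02]
```

```bash
python3 -m handwheel '[{"slide":[0,-0.5,3],"turn":[0,0,0],"hand":255},{"slide":[0,-0.5,5],"turn":[0,0,0],"hand":255},{"slide":[0,-0.5,7],"turn":[0,0,0],"hand":255},{"slide":[0,-0.5,9],"turn":[0,0,0],"hand":255},{"slide":[0,-0.5,9],"turn":[0,0,0],"hand":255}]'
```

```text
time: 6.6
position: [0.5389, -0.0134, 0.0497]
ee_rot: [-180.0, -0.0, 109.3]
contact_force: [-0.4, -0.1, -1.8]
gripper_width: 0.0117
finger_force: 35.0
```

The head has entered the opening without resistance, so I continue down.

```bash
python3 -m handwheel '[{"slide":[0,0,3],"turn":[0,0,0],"hand":255},{"slide":[0,0,6],"turn":[0,0,0],"hand":255},{"slide":[0,0,9],"turn":[0,0,0],"hand":255},{"slide":[0,0,11],"turn":[0,0,0],"hand":255},{"slide":[0,0,12],"turn":[0,0,0],"hand":255}]'
python3 -m handwheel '[{"slide":[0,0,0],"turn":[0,0,0],"hand":255},{"slide":[0,0,0],"turn":[0,0,0],"hand":255}]'
```

```text
time: 7.1
position: [0.5389, -0.0134, 0.0376]
ee_rot: [-180.0, -0.0, 109.3]
contact_force: [0.4, -0.6, -0.6]
gripper_width: 0.0119
finger_force: 35.0
time: 7.3
position: [0.5392, -0.0135, 0.038]
ee_rot: [180.0, -0.0, 109.3]
contact_force: [0.3, 0.0, -2.0]
gripper_width: 0.0114
finger_force: 35.0
```

```bash
for i in 1; do python3 -m handwheel '[{"slide":[0,0,0.5],"turn":[0,0,0],"hand":255},{"slide":[0,0,1],"turn":[0,0,0],"hand":255},{"slide":[0,0,1.5],"turn":[0,0,0],"hand":255},{"slide":[0,0,1.5],"turn":[0,0,0],"hand":255}]'; done
```

```text
time: 7.7
position: [0.5391, -0.0135, 0.0364]
ee_rot: [180.0, -0.0, 109.3]
contact_force: [-1.0, 0.2, -1.3]
gripper_width: 0.012
finger_force: 35.0
```

```bash
python3 -m handwheel '[{"slide":[0,0,0.5],"turn":[0,0,0],"hand":255},{"slide":[0,0,1],"turn":[0,0,0],"hand":255},{"slide":[0,0,1],"turn":[0,0,0],"hand":255}]'
```

```text
time: 8.0
position: [0.5392, -0.0135, 0.0361]
ee_rot: [180.0, 0.0, 109.3]
contact_force: [-1.4, 0.4, 5.0]
gripper_width: 0.0118
finger_force: 35.0
```

Seated contact at TCP z = 0.0361, as predicted. I raise about 1 mm and start sliding along tool x.

```bash
python3 -m handwheel '[{"slide":[0,0,-1.7],"turn":[0,0,0],"hand":255},{"slide":[5,0,-1.7],"turn":[0,0,0],"hand":255},{"slide":[10,0,-1.7],"turn":[0,0,0],"hand":255},{"slide":[15,0,-1.7],"turn":[0,0,0],"hand":255},{"slide":[20,0,-1.7],"turn":[0,0,0],"hand":255}]'
cat > t.py <<'E'
from h import *
s=robot.observe(); M=R.from_euler('xyz',s['ee_rot'],degrees=True).as_matrix()
print('s',round(s['time'],2),'tool force',(M.T@s['contact_force']).round(1),'rail xyz', (-totool([.5108,.0671,0],s)).round(1),'yaw',s['ee_rot'][2].round(1),'z',s['position'][2].round(4),'tq',s['wrist_torque'].round(2))
E
python3 t.py
```

```text
time: 8.5
position: [0.5321, 0.006, 0.037]
ee_rot: [-180.0, -0.0, 109.3]
contact_force: [0.8, -0.4, -0.8]
gripper_width: 0.0118
finger_force: 35.0
s 8.5 tool force [-0.7  0.6  0.8] rail xyz [-64.7  -0.1 -37. ] yaw 109.3 z 0.037 tq [-0.06  0.   -0.01]
```

```bash
python3 -m handwheel '[{"slide":[6,0,0],"turn":[0,0,0],"hand":255},{"slide":[13,0,0],"turn":[0,0,0],"hand":255},{"slide":[20,0,0],"turn":[0,0,0],"hand":255},{"slide":[27,0,0],"turn":[0,0,0],"hand":255},{"slide":[34,0,0],"turn":[0,0,0],"hand":255}]';python3 t.py
```

```text
time: 9.0
position: [0.521, 0.0381, 0.0372]
ee_rot: [180.0, -0.0, 109.3]
contact_force: [0.4, 0.5, -1.3]
gripper_width: 0.012
finger_force: 35.0
s 9.0 tool force [0.3 0.5 1.3] rail xyz [-30.7   0.1 -37.2] yaw 109.3 z 0.0372 tq [-0.04  0.1  -0.04]
```

```bash
python3 -m handwheel '[{"slide":[2,0,0],"turn":[0,0,0],"hand":255},{"slide":[4,0,0],"turn":[0,0,0],"hand":255},{"slide":[6,0,0],"turn":[0,0,0],"hand":255},{"slide":[8,0,0],"turn":[0,0,0],"hand":255},{"slide":[10,0,0],"turn":[0,0,0],"hand":255}]' >/dev/null;python3 t.py
```

```text
s 9.5 tool force [-0.2  1.1  2.5] rail xyz [-21.4   0.2 -37.2] yaw 109.3 z 0.0372 tq [-0.06  0.05  0.03]
```

```bash
python3 -m handwheel '[{"slide":[2,0,0],"turn":[0,0,0],"hand":255},{"slide":[4,0,0],"turn":[0,0,0],"hand":255},{"slide":[6,0,0],"turn":[0,0,0],"hand":255},{"slide":[8,0,0],"turn":[0,0,0],"hand":255},{"slide":[10,0,0],"turn":[0,0,0],"hand":255}]' >/dev/null;python3 t.py
```

```text
s 10.0 tool force [ 0.1 -0.2  1.6] rail xyz [-11.2   0.1 -37.1] yaw 109.3 z 0.0371 tq [-0.06  0.    0.  ]
```

```bash
python3 -m handwheel '[{"slide":[2,0,0],"turn":[0,0,0],"hand":255},{"slide":[4,0,0],"turn":[0,0,0],"hand":255},{"slide":[6,0,0],"turn":[0,0,0],"hand":255},{"slide":[8,0,0],"turn":[0,0,0],"hand":255}]' >/dev/null;python3 t.py
```

```text
s 10.4 tool force [-0.5  0.1  1.6] rail xyz [ -3.2   0.1 -37.2] yaw 109.3 z 0.0372 tq [-0.05  0.07  0.01]
```

```bash
python3 -m handwheel '[{"slide":[2,0,0],"turn":[0,0,0],"hand":255},{"slide":[4,0,0],"turn":[0,0,0],"hand":255},{"slide":[6,0,0],"turn":[0,0,0],"hand":255},{"slide":[8,0,0],"turn":[0,0,0],"hand":255}]' >/dev/null;python3 t.py
```

```text
s 10.8 tool force [-0.1  0.2  1.5] rail xyz [  4.7   0.1 -37.2] yaw 109.3 z 0.0372 tq [-0.06  0.11 -0.01]
```

```bash
python3 -m handwheel '[{"slide":[2,0,0],"turn":[0,0,0],"hand":255},{"slide":[4,0,0],"turn":[0,0,0],"hand":255},{"slide":[6,0,0],"turn":[0,0,0],"hand":255}]' >/dev/null;python3 t.py
```

```text
s 11.1 tool force [0.  0.3 2.2] rail xyz [ 10.8   0.1 -37.2] yaw 109.3 z 0.0372 tq [-0.04  0.05  0.05]
```

```bash
python3 -m handwheel '[{"slide":[2,0,0],"turn":[0,0,0],"hand":255},{"slide":[4,0,0],"turn":[0,0,0],"hand":255},{"slide":[6,0,0],"turn":[0,0,0],"hand":255}]' >/dev/null;python3 t.py
```

```text
s 11.4 tool force [-0.8  0.5  1. ] rail xyz [ 16.8   0.1 -37.2] yaw 109.3 z 0.0372 tq [-0.05  0.07 -0.03]
```

Now I approach the expected contact in smaller steps.

```bash
python3 -m handwheel '[{"slide":[1,0,0],"turn":[0,0,0],"hand":255},{"slide":[2,0,0],"turn":[0,0,0],"hand":255},{"slide":[3,0,0],"turn":[0,0,0],"hand":255}]' >/dev/null;python3 t.py
```

```text
s 11.7 tool force [ 0.3 -0.2  0.9] rail xyz [ 19.7   0.2 -37.2] yaw 109.3 z 0.0372 tq [-0.05  0.04 -0.01]
```

```bash
python3 -m handwheel '[{"slide":[1,0,0],"turn":[0,0,0],"hand":255},{"slide":[2,0,0],"turn":[0,0,0],"hand":255},{"slide":[3,0,0],"turn":[0,0,0],"hand":255}]' >/dev/null;python3 t.py
```

```text
s 12.0 tool force [-0.3 -0.   1.9] rail xyz [ 22.7   0.1 -37.2] yaw 109.3 z 0.0372 tq [-0.07  0.11 -0.02]
```

```bash
python3 -m handwheel '[{"slide":[1,0,0],"turn":[0,0,0],"hand":255},{"slide":[2,0,0],"turn":[0,0,0],"hand":255},{"slide":[3,0,0],"turn":[0,0,0],"hand":255}]' >/dev/null;python3 t.py
```

```text
s 12.3 tool force [-1.   0.   1.7] rail xyz [ 25.7   0.1 -37.2] yaw 109.3 z 0.0372 tq [-0.07  0.07  0.  ]
```

```bash
python3 -m handwheel '[{"slide":[1,0,0],"turn":[0,0,0],"hand":255},{"slide":[2,0,0],"turn":[0,0,0],"hand":255},{"slide":[3,0,0],"turn":[0,0,0],"hand":255}]' >/dev/null;python3 t.py
```

```text
s 12.6 tool force [-4.2 -0.8  0.5] rail xyz [ 27.6   0.2 -37.3] yaw 109.3 z 0.0372 tq [-1.02 -0.11 -0.03]
```

Contact with the plunger shows as -4.2 N at TCP rail x of about 26.7 ± 0.9. The aim is TCP x of about 48.7, which is 22 mm of plunger travel.

```bash
python3 -m handwheel '[{"slide":[2,0,0],"turn":[0,0,0],"hand":255},{"slide":[4,0,0],"turn":[0,0,0],"hand":255},{"slide":[6,0,0],"turn":[0,0,0],"hand":255},{"slide":[8,0,0],"turn":[0,0,0],"hand":255},{"slide":[10,0,0],"turn":[0,0,0],"hand":255}]' 45 >/dev/null;python3 t.py
```

```text
s 13.1 tool force [-6.3 -0.9  2.5] rail xyz [ 37.7   0.2 -37.3] yaw 109.3 z 0.0372 tq [-1.47 -0.17 -0.01]
```

```bash
python3 -m handwheel '[{"slide":[2,0,0],"turn":[0,0,0],"hand":255},{"slide":[4,0,0],"turn":[0,0,0],"hand":255},{"slide":[6,0,0],"turn":[0,0,0],"hand":255},{"slide":[8,0,0],"turn":[0,0,0],"hand":255},{"slide":[8,0,0],"turn":[0,0,0],"hand":255}]' 45 >/dev/null;python3 t.py
```

```text
s 13.6 tool force [-9.  -0.4  1.3] rail xyz [ 45.2   0.3 -37.4] yaw 109.4 z 0.0373 tq [-1.82 -0.3   0.01]
```

```bash
python3 -m handwheel '[{"slide":[1.5,0,0],"turn":[0,0,0],"hand":255},{"slide":[3,0,0],"turn":[0,0,0],"hand":255},{"slide":[3.5,0,0],"turn":[0,0,0],"hand":255},{"slide":[3.5,0,0],"turn":[0,0,0],"hand":255}]' 50 >/dev/null;python3 t.py
```

```text
s 14.0 tool force [-8.7 -1.4  2. ] rail xyz [ 48.3   0.2 -37.4] yaw 109.4 z 0.0373 tq [-1.83 -0.33  0.01]
```

Now the quarter turn, checking torque as it goes.

```bash
python3 -m handwheel '[{"slide":[0,-0.1,0],"turn":[0,0,6],"hand":255},{"slide":[0,-0.2,0],"turn":[0,0,12],"hand":255},{"slide":[0,-0.3,0],"turn":[0,0,18],"hand":255},{"slide":[0.1,-0.4,0],"turn":[0,0,24],"hand":255},{"slide":[0.1,-0.4,0],"turn":[0,0,24],"hand":255}]' 50;python3 t.py
```

```text
time: 14.5
position: [0.4931, 0.1124, 0.037]
ee_rot: [-179.9, 0.2, 85.3]
contact_force: [0.6, -9.0, -1.4]
gripper_width: 0.0119
finger_force: 50.0
s 14.5 tool force [-8.9  1.4  1.5] rail xyz [ 43.5 -21.4 -37.1] yaw 85.3 z 0.037 tq [-2.09  0.02  0.04]
```

```bash
python3 -m handwheel '[{"slide":[0,-0.2,0],"turn":[0,0,8],"hand":255},{"slide":[0,-0.3,0],"turn":[0,0,16],"hand":255},{"slide":[0.1,-0.5,0],"turn":[0,0,24],"hand":255},{"slide":[0.2,-0.6,0],"turn":[0,0,32],"hand":255},{"slide":[0.2,-0.6,0],"turn":[0,0,32],"hand":255}]' 50;python3 t.py
```

```text
time: 15.0
position: [0.4929, 0.1128, 0.037]
ee_rot: [179.9, 0.2, 53.2]
contact_force: [1.2, -7.8, -1.7]
gripper_width: 0.0118
finger_force: 50.0
s 15.0 tool force [-5.5  5.7  1.8] rail xyz [ 25.8 -41.7 -37.2] yaw 53.2 z 0.037 tq [-1.9   0.03 -0.03]
```

```bash
python3 -m handwheel '[{"slide":[0,-0.1,0],"turn":[0,0,8],"hand":255},{"slide":[0,-0.2,0],"turn":[0,0,16],"hand":255},{"slide":[0.1,-0.3,0],"turn":[0,0,24],"hand":255},{"slide":[0.2,-0.4,0],"turn":[0,0,32],"hand":255},{"slide":[0.2,-0.4,0],"turn":[0,0,34],"hand":255}]' 50;python3 -m handwheel '[{"slide":[0,0,0],"turn":[0,0,0],"hand":255},{"slide":[0,0,0],"turn":[0,0,0],"hand":255}]';python3 t.py
```

```text
time: 15.5
position: [0.4924, 0.1131, 0.037]
ee_rot: [179.8, 0.2, 19.2]
contact_force: [-0.2, -8.3, -0.7]
gripper_width: 0.0118
finger_force: 50.0
time: 15.7
position: [0.4924, 0.1132, 0.037]
ee_rot: [179.8, 0.2, 19.4]
contact_force: [-0.2, -7.8, 0.0]
gripper_width: 0.0119
finger_force: 50.0
s 15.7 tool force [-2.8  7.3 -0. ] rail xyz [ -2.2 -49.5 -37.1] yaw 19.4 z 0.037 tq [-2.    0.12 -0.01]
```

The stud is turned crosswise with no resistance. I ease it back towards the shoulders (+tool y) so the spring doesn't snap it.

```bash
python3 -m handwheel '[{"slide":[0,2,0],"turn":[0,0,0],"hand":255},{"slide":[0,4,0],"turn":[0,0,0],"hand":255},{"slide":[0,6,0],"turn":[0,0,0],"hand":255},{"slide":[0,8,0],"turn":[0,0,0],"hand":255},{"slide":[0,8,0],"turn":[0,0,0],"hand":255}]' 50;python3 t.py
python3 -m handwheel '[{"slide":[0,1,0],"turn":[0,0,0],"hand":255},{"slide":[0,2,0],"turn":[0,0,0],"hand":255},{"slide":[0,2,0],"turn":[0,0,0],"hand":255}]' 50;python3 t.py
```

```text
time: 16.2
position: [0.4947, 0.1066, 0.037]
ee_rot: [180.0, 0.2, 19.3]
contact_force: [-1.2, -6.0, -1.1]
gripper_width: 0.0114
finger_force: 50.0
s 16.2 tool force [-3.1  5.2  1.1] rail xyz [ -2.2 -42.6 -37. ] yaw 19.3 z 0.037 tq [-1.44  0.24  0.07]
time: 16.5
position: [0.4953, 0.1049, 0.037]
ee_rot: [180.0, 0.1, 19.3]
contact_force: [-1.0, -5.8, 0.5]
gripper_width: 0.0121
finger_force: 50.0
s 16.5 tool force [-2.9  5.1 -0.5] rail xyz [ -2.2 -40.8 -37. ] yaw 19.3 z 0.037 tq [-1.25  0.31 -0.01]
```

```bash
python3 -m handwheel '[{"slide":[-0.8,1,0],"turn":[0,0,0],"hand":255},{"slide":[-0.8,2,0],"turn":[0,0,0],"hand":255},{"slide":[-0.8,2,0],"turn":[0,0,0],"hand":255}]' 50;python3 t.py
python3 -m handwheel '[{"slide":[0,1,0],"turn":[0,0,0],"hand":255},{"slide":[0,2,0],"turn":[0,0,0],"hand":255},{"slide":[0,2,0],"turn":[0,0,0],"hand":255}]' 50;python3 t.py
```

```text
time: 16.8
position: [0.4958, 0.1032, 0.037]
ee_rot: [-180.0, 0.1, 19.3]
contact_force: [0.3, -5.7, -2.3]
gripper_width: 0.0113
finger_force: 50.0
s 16.8 tool force [-1.6  5.5  2.3] rail xyz [ -2.2 -39.  -37. ] yaw 19.3 z 0.037 tq [-1.16  0.26  0.02]
time: 17.1
position: [0.4965, 0.1015, 0.037]
ee_rot: [-180.0, 0.1, 19.3]
contact_force: [-0.2, -4.8, -1.7]
gripper_width: 0.0116
finger_force: 50.0
s 17.1 tool force [-1.7  4.4  1.7] rail xyz [ -2.2 -37.3 -37. ] yaw 19.3 z 0.037 tq [-1.01  0.35  0.01]
```

```bash
python3 -m handwheel '[{"slide":[-0.4,1,0],"turn":[0,0,0],"hand":255},{"slide":[-0.4,1.5,0],"turn":[0,0,0],"hand":255},{"slide":[-0.4,1.5,0],"turn":[0,0,0],"hand":255}]' 50;python3 t.py
python3 -m handwheel '[{"slide":[0,0.7,0],"turn":[0,0,0],"hand":255},{"slide":[0,1.3,0],"turn":[0,0,0],"hand":255},{"slide":[0,1.3,0],"turn":[0,0,0],"hand":255}]' 50;python3 t.py
```

```text
time: 17.4
position: [0.4965, 0.1013, 0.037]
ee_rot: [-179.8, 0.0, 19.2]
contact_force: [-1.9, 2.2, -2.1]
gripper_width: 0.0115
finger_force: 50.0
s 17.4 tool force [-1.1 -2.7  2.1] rail xyz [ -2.3 -37.1 -36.9] yaw 19.2 z 0.037 tq [ 0.43  0.65 -0.03]
time: 17.7
position: [0.4966, 0.1011, 0.037]
ee_rot: [-179.7, 0.0, 19.2]
contact_force: [-2.4, 6.8, -1.1]
gripper_width: 0.0118
finger_force: 50.0
s 17.7 tool force [-0.  -7.2  1.1] rail xyz [ -2.3 -36.9 -36.8] yaw 19.2 z 0.037 tq [1.33 0.81 0.  ]
```

The stud is on the shoulders after 12.4 mm of return, so it is locked. I relax the push, lower to the seat and release.

```bash
python3 -m handwheel '[{"slide":[0,-1.6,0],"turn":[0,0,0],"hand":255},{"slide":[0,-1.6,0.6],"turn":[0,0,0],"hand":255},{"slide":[0,-1.6,1.1],"turn":[0,0,0],"hand":255},{"slide":[0,-1.6,1.1],"turn":[0,0,0],"hand":255}]' 20;python3 t.py
python3 -m handwheel '[{"slide":[0,0,0],"turn":[0,0,0],"hand":215},{"slide":[0,0,0],"turn":[0,0,0],"hand":180},{"slide":[0,0,0],"turn":[0,0,0],"hand":150},{"slide":[0,0,0],"turn":[0,0,0],"hand":150},{"slide":[0,0,0],"turn":[0,0,0],"hand":150}]';python3 t.py
```

```text
time: 18.1
position: [0.4966, 0.1012, 0.0369]
ee_rot: [-179.9, -0.0, 19.2]
contact_force: [-4.0, 3.9, 5.4]
gripper_width: 0.0119
finger_force: 20.0
s 18.1 tool force [-2.4 -5.  -5.4] rail xyz [ -2.2 -37.  -36.8] yaw 19.2 z 0.0369 tq [ 0.85  1.12 -0.05]
time: 18.6
position: [0.4976, 0.1001, 0.0361]
ee_rot: [180.0, -0.0, 19.3]
contact_force: [-0.5, 0.5, 0.5]
gripper_width: 0.0384
finger_force: 0.0
s 18.6 tool force [-0.3 -0.6 -0.5] rail xyz [ -1.5 -35.4 -36.2] yaw 19.3 z 0.0361 tq [-0.02  0.15 -0.02]
```

Released with no residual force. I retreat straight up, then back away for a look.

```bash
python3 -m handwheel '[{"slide":[0,0,-10],"turn":[0,0,0],"hand":150},{"slide":[0,0,-35],"turn":[0,0,0],"hand":150},{"slide":[0,0,-70],"turn":[0,0,0],"hand":150},{"slide":[0,0,-110],"turn":[0,0,0],"hand":150},{"slide":[0,0,-110],"turn":[0,0,0],"hand":150}]'
python3 - <<'E'
from h import *
s,a=grab('wrist','w5.png');_,b=grab('side','s5.png')
c=cv2.resize(b[150:370,200:420],(440,440),interpolation=cv2.INTER_CUBIC)[:, :, ::-1]
o=np.zeros((480,760,3),np.uint8);o[:360,:320]=a[0:360,160:480][:,:,::-1];o[:440,320:]=c;cv2.imwrite('pics/o5.png',o)
E
```

```text
time: 19.1
position: [0.5014, 0.1005, 0.152]
ee_rot: [179.8, -0.7, 19.3]
contact_force: [0.2, -0.8, 0.3]
gripper_width: 0.0385
finger_force: 0.0
```

View pics/o5.png

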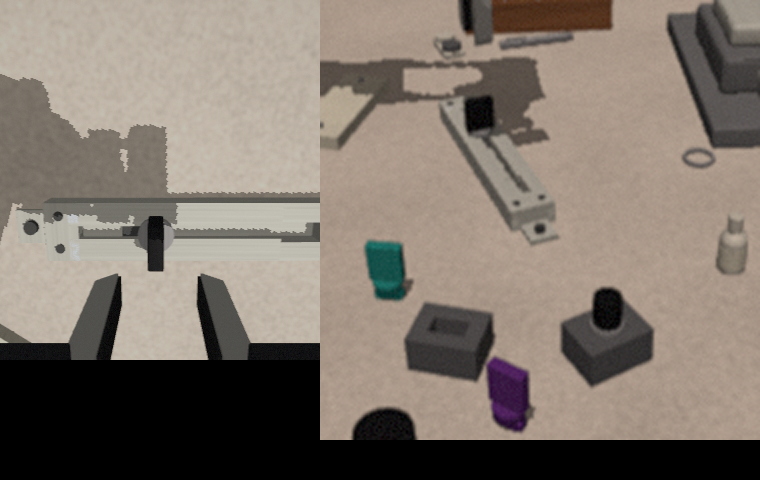

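The picture shows the stud upright and crosswise in the rail (bar at (155,243)), with its flange on the slot and the plunger beside it. The holder is empty, and the plug and the other things in view stand where they were. Handing in.

```bash
python3 -c "
from bench import robot
print(robot.hand_in())"
```

```text
the job is handed in; nothing more can be done
None
```

The stud is locked crosswise in the rail and released. The job was handed in at about 19 s; the highest force I read was about 9 N, and the plug and the other things in view were left in place.

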